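Make up a grinding wheel on its mounting stand

TASK

Make up the grinding wheel on the upright pin of the mounting stand: first the wide steel back flange, then the wheel, then the small steel front flange, and last the hexagon nut on top. Thread each one over the pin so that it lies flat on the one below, and let go of everything.

Things in the scene. Friction and masses are not known exactly. Their poses are not given: they have to be found in the camera images.
- stand: Mounting stand, fixed to the bench: a round dark steel foot 88 mm across and 14 mm high with a flat top 68 mm across, and in its middle an upright bright pin 12 mm in diameter that rises to 67 mm above the bench (cylindrical up to 60 mm, then a 7 mm cone). Origin: centre of the underside of the foot, on the bench; z up along the pin.
- back_flange: Back flange: the wide, thin pale, shiny steel ring, 52 mm outside diameter, 10 mm thick, plain bore 20 mm. Lies flat on the bench. Origin: centre of its underside; z up along the bore. Belongs lowest, on the foot of the stand.
- wheel: Grinding wheel: the brown stone disc, 64 mm outside diameter, 16 mm thick, with a bright steel bush 24 mm across in its middle, bore 20 mm. Lies flat on the bench. Origin: centre of its underside; z up along the bore. Belongs second, on the back flange.
- front_flange: Front flange: the small pale, shiny steel ring, 38 mm outside diameter, 12 mm thick, plain bore 20 mm. Lies flat on the bench. Origin: centre of its underside; z up along the bore. Belongs third, on the wheel.
- nut: Hexagon nut of dark steel, 34 mm across the flats (39 mm across the corners), 14 mm thick, with an unthreaded six-sided bore 20 mm across its flats that simply drops over the pin (no turning). Lies flat on the bench. Origin: centre of its underside; z up; its x axis is square to one pair of flats (the flats repeat every 60 degrees of yaw). Belongs last, on top.
- the_hand_grinder: Green hand grinder bolted to the bench between the robot and the work; not to be moved, only kept clear of. With its crank it stands up to 195 mm above the bench, within 90 mm either side and from 120 mm in front to 120 mm beyond its origin (bench level, under its middle; the origin's world position is what counts, its own axes are turned half round).
Mind the look-alikes: they are no part of the job. What is shaped like the nut but orange or turquoise is not meant.

How it is judged:
By the outcome, as a careful person would: the job done as asked, in the order asked, and still so for the second after the job is handed in, with the robot touching nothing.
It also fails if it takes over 120 s, if anything falls off the work surface, if the arm or the gripper's body presses on something with over 40 N, if the wrist force passes 120 N, or if a joint passes its speed limit or range.

ROBOT

A 7-joint arm with a two-finger parallel gripper is mounted at the origin on a cart in front of the work surface, level with it; the furniture and walls round the work are solid. World frame = base frame: x ahead of the robot, y to its left, z up, the work surface at z = 0. Lengths are in m, angles in rad, forces in N, time in s.
With the tool pointing down it reaches from about 0.4 to 0.85 m from the base axis. Payload 4.4 kg.
Tool frame: the origin (TCP) lies midway between the tips of the shut fingers; the grasp point (between the pads) lies 19 mm behind it; z points along the fingers, y is the line along which they close (so a half turn about z gives the same grasp; the last joint's range is limited). The gripper opens to 94 mm and grips with 3 to 60 N. Pads are 16 mm wide; open, the fingers measure 119 mm over their backs; the gripper's body (75 mm by 177 mm) begins 78 mm behind the grasp point.
Start: joints at [1.13, 0.628, 0.038, 1.517, -0.027, 0.996, -0.02], TCP at [0.238, -0.605, 0.205] pointing down, gripper open.
Joint ranges: [-3.06, 3.06], [-0.37, 2.12], [-1.25, 1.32], [0.18, 2.47], [-1.1, 4.24], [0.23, 1.98], [-2.94, 2.94]. Speed limits (rad/s): [2.57, 2.57, 3.14, 3.14, 3.14, 3.14, 3.14].

INTERFACE

Orientations are given as a 3x3 rotation matrix whose columns are the frame's x, y, z axes.
In Python, from bench import * gives the robot as it stands. Calls block until the motion is done:
- reach(position, orientation): joint-space move of the TCP to a pose.
- move_linear(position, rot=None, velocity=0.15, until_force=None): straight line of the TCP; rot=None keeps the orientation; velocity is the mean speed in m/s. With until_force (N) it stops when the force on the tool has changed by that much, and returns True; else False.
- goto_joints(angles): joint-space move.
- move_gripper(opening, newtons=None): finger opening in m; newtons is the grip in N (None keeps the last); returns when the fingers have stopped.
- pause(seconds).
- inverse_kinematics(position, orientation): joint angles nearest the present ones, or None.
- get_state(): the state.
- capture(name): name is "scene" or "top" or "wrist"; returns a dict with "img" (400x640x3 uint8, blue, green, red), "intrinsics" (3x3 intrinsics, pixels), "dist_coeffs" ([k1, k2, p1, p2, k3] as OpenCV has them; the pictures are not rectified), "eye" and "orientation" of the camera in the world; the wrist camera has in their place "tool_from_camera" (4x4, takes a point from camera to tool coordinates, whose origin is the TCP and whose axes are the flange's). Camera axes: x right, y down, z forward; pixel columns grow to the right and rows downward; lengths in m; the calibration is good to about 2 mm. A picture is of the moment at which its call begins: read the wrist's pose just before it. There is no depth.
A pose or a line that the arm cannot do raises PlanningError and nothing moves.
- job_done(): hands the job in; it is judged then, once.
The state is a dict: "clock": time; "joints": joint angles; "joint_velocities": joint speeds; "tau": joint torques, N m; "tcp_pos": TCP position; "tool_rot": TCP orientation; "ft_force": force on the tool from outside, world axes, zero at the start; "moment": the same for the moment, N m; "gripper_width": finger opening in m; "grasp_force": force on a finger pad.
Only numpy, scipy, OpenCV 4.12 (cv2) and the standard library are available. Lean on these libraries where they do the work, as an engineer would, in place of code of your own. Each camera call takes 0.05 s, during which the arm holds its last target. There are 200 camera calls.

## Working session

There is one attempt and no reset: what is moved stays moved. The work goes in short steps, each a Python script; the robot and the scene stay as the last script left them, time stands still between calls to the robot, and variables do not carry over. Pictures are saved under pics/ and viewed, at most 14 in all, crops included, and the job is handed in when it is done.

```bash
ls; mkdir -p pics; python3 - <<'E'
from bench import *
import cv2,numpy as np
s=get_state();print(s['clock'],s['tcp_pos'],s['tool_rot'],s['gripper_width'],s['ft_force'])
for n in("scene","top"):
    c=capture(n);cv2.imwrite(f"pics/{n}0.png",c["img"]);print(n,c["intrinsics"],c["dist_coeffs"],c["eye"],c["orientation"])
E
```

```text
pics
0.0 [ 0.23771458 -0.60426526  0.20457697] [[ 9.30581223e-01  3.66084704e-01 -7.59839950e-04]
 [ 3.66085483e-01 -9.30579664e-01  1.70528194e-03]
 [-8.28139715e-05 -1.86506973e-03 -9.99998257e-01]] 0.09423240795283915 [ 1.33695305  0.27944228 -0.39885193]
scene [[507.17737099   0.         317.0776075 ]
 [  0.         507.17737099 197.31267305]
 [  0.           0.           1.        ]] [-0.0112825  0.         0.         0.         0.       ] [-0.06771471  0.2292683   0.69333577] [[-0.53724753 -0.55461568  0.63542627]
 [-0.84335682  0.36280524 -0.39638572]
 [-0.01069424 -0.74884832 -0.66265513]]
top [[388.79513664   0.         317.58322068]
 [  0.         388.79513664 196.4900562 ]
 [  0.           0.           1.        ]] [-0.01877534  0.          0.          0.          0.        ] [ 0.50398547 -0.18834688  0.89120676] [[ 0.00776469 -0.99846675  0.05480753]
 [-0.99990912 -0.00835662 -0.01057934]
 [ 0.01102113 -0.05472041 -0.99844089]]
```

View pics/scene0.png

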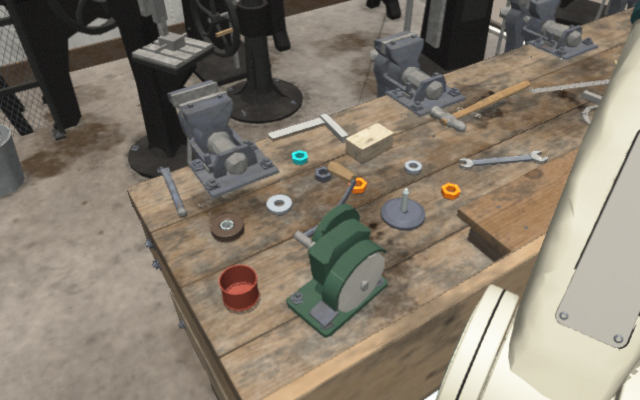

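View pics/top0.png

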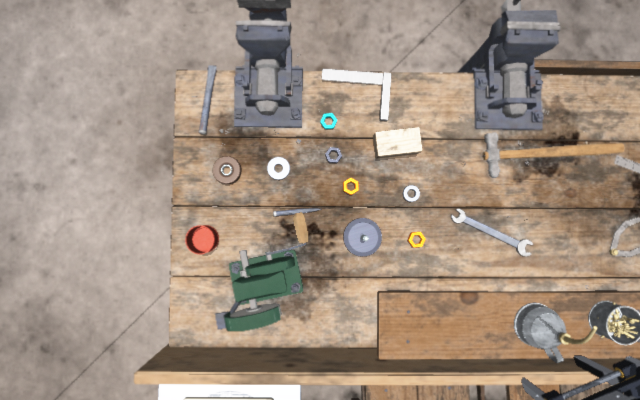

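The scene view shows the stand with its pin at (405,200), green grinder at (340,265), wheel at (227,227), back flange (279,203), nut (323,174) and front flange (413,167). The top view shows the wheel (227,169), back flange (278,168), dark nut (333,155), front flange (412,193), stand (362,237), grinder (265,285), and decoys at (351,186), (417,240) and (329,121).

```bash
cat > h.py <<'E'
from bench import *
import cv2,numpy as np
def ray(c,uv,pose=None):
    p=cv2.undistortPoints(np.array([[uv]],float),c["intrinsics"],np.array(c["dist_coeffs"]))[0,0]
    d=np.array([p[0],p[1],1.])
    if pose is None: return np.array(c["eye"]),np.array(c["orientation"])@d
    T=np.array(c["tool_from_camera"]);P,R=pose
    return P+R@T[:3,3],R@T[:3,:3]@d
def onplane(c,uv,z,pose=None):
    o,d=ray(c,uv,pose);return o+d*(z-o[2])/d[2]
def wrist(name=None):
    s=get_state();pose=(np.array(s["tcp_pos"]),np.array(s["tool_rot"]))
    c=capture("wrist")
    if name: cv2.imwrite(f"pics/{name}.png",c["img"])
    return c,pose
def down(yaw):  # tool x at yaw, z down
    c,s=np.cos(yaw),np.sin(yaw)
    return np.array([[c,s,0],[s,-c,0],[0,0,-1.]])
E
python3 - <<'E'
from h import *
np.set_printoptions(precision=4,suppress=True)
c=capture("top");s=capture("scene")
for n,a,b,z in [("wheel",(227,169),(227,227),.016),("back",(278,168),(279,203),.010),("nut",(333,155),(323,174),.014),("front",(412,193),(413,167),.012),("pin",(365,238),(405,190),.067),("foot",(362,237),(403,213),.01),("grA",(230,262),(297,300),0.0),("grB",(300,255),(385,280),.0),("crank",(275,212),(353,182),.1),("crankend",(318,210),(300,238),.1)]:
    o,d=ray(c,a);o2,d2=ray(s,b)
    t=np.linalg.lstsq(np.c_[d,-d2],o2-o,rcond=None)[0]
    print(n,onplane(c,a,z),onplane(s,b,z),"tri",o+d*t[0],np.linalg.norm(o+d*t[0]-o2-d2*t[1]))
w,p=wrist("w0");print(w["tool_from_camera"],w["intrinsics"],w["dist_coeffs"])
for y in (0,1.57,-1.57,.8,-.8): print(y,inverse_kinematics([.36,-.29,.25],down(y)),inverse_kinematics([.51,.02,.25],down(y)))
E
```

```text
wheel [0.6125 0.0076 0.016 ] [0.6037 0.0127 0.016 ] tri [0.6138 0.0098 0.0061] 0.0003804152567706914
back [ 0.6166 -0.107   0.01  ] [ 0.6149 -0.1062  0.01  ] tri [ 0.6168 -0.1069  0.0082] 0.0001969488024521533
nut [ 0.6469 -0.232   0.014 ] [ 0.64  -0.228  0.014] tri [ 0.6481 -0.2323  0.0067] 0.0007099703844462086
front [ 0.562  -0.4124  0.012 ] [ 0.5554 -0.4056  0.012 ] tri [ 0.5626 -0.4145  0.0036] 0.0011416929338833861
pin [ 0.4622 -0.298   0.067 ] [ 0.4595 -0.2957  0.067 ] tri [ 0.462  -0.2985  0.0639] 0.00021935356549595522
foot [ 0.4615 -0.2988  0.01  ] [ 0.4562 -0.2955  0.01  ] tri [ 0.4612 -0.2996  0.004 ] 0.0006522653281931444
grA [0.4021 0.0001 0.    ] [ 0.396  -0.0173  0.    ] tri [ 0.4029 -0.0014  0.0068] 0.017629274457085887
grB [ 0.4192 -0.1588  0.    ] [ 0.3494 -0.1677  0.    ] tri [ 0.4142 -0.157  -0.0524] 0.052503523606244815
crank [ 0.5151 -0.1105  0.1   ] [ 0.5009 -0.2032  0.1   ] tri [ 0.5145 -0.115   0.1464] 0.07886575287520078
crankend [ 0.5199 -0.1978  0.1   ] [ 0.4325 -0.0491  0.1   ] tri [ 0.5231 -0.1997 -0.0578] 0.08756814263843891
[[-0.0011 -0.9634 -0.2682  0.0777]
 [ 1.     -0.0011 -0.0002 -0.0018]
 [-0.0001 -0.2682  0.9634 -0.18  ]
 [ 0.      0.      0.      1.    ]] [[331.3256   0.     320.0625]
 [  0.     331.3256 196.1916]
 [  0.       0.       1.    ]] [-0.0121  0.      0.      0.      0.    ]
0 [ 0.5356  0.3049  0.1069  1.9615 -0.0417  0.8772 -0.9065] [-0.0397  0.3761 -0.0754  1.842   0.0346  0.9248 -1.7015]
1.57 [ 0.8588  0.3163 -0.3163  1.953   0.1247  0.8908  0.4778] [ 0.1871  0.3964 -0.3931  1.8357  0.1835  0.945  -0.2874]
-1.57 [ 0.1869  0.3454  0.5793  1.9702 -0.2402  0.8932 -2.2498] [ 0.5956  0.5568 -1.0578  1.8255  0.5469  1.0873  2.4771]
0.8 [ 0.702   0.3055 -0.1103  1.9571  0.0429  0.8811 -0.2014] [ 0.0734  0.3826 -0.2326  1.8388  0.1074  0.9323 -0.9779]
-0.8 [ 0.3528  0.3177  0.3493  1.9662 -0.1391  0.8805 -1.5959] [-0.2078  0.3786  0.1579  1.8466 -0.073   0.9219 -2.3876]
```

```bash
python3 - <<'E'
from h import *
import pickle
Z=.14
D={}
reach([.562,-.413,.2],down(0))
for n,x,y in [("front",.562,-.414),("pin",.461,-.298),("nut",.647,-.232),("back",.616,-.107),("wheel",.612,.009)]:
    try: move_linear([x,y,Z],down(0),velocity=.2)
    except PlanningError as e: print(n,e);continue
    pause(.15)
    D[n]=wrist("t_"+n); print(n,get_state()["clock"],D[n][1][0],get_state()["ft_force"])
pickle.dump(D,open("tour.pkl","wb"))
m=np.vstack([np.hstack([D[n][0]["img"][60:340,190:450] for n in r]) for r in (["front","pin","nut"],["back","wheel","wheel"])])
cv2.imwrite("pics/m1.png",m)
E
```

```text
front 2.3083 [ 0.56279292 -0.415211    0.14196651] [-0.71564668  0.51375561  0.26759191]
pin 3.425 [ 0.46171425 -0.29901814  0.13995768] [ 0.66947975 -0.47459168  0.39106614]
nut 4.7583 [ 0.64607719 -0.23291239  0.14024794] [0.0966104  0.04597604 1.10339311]
back 5.75 [ 0.61611972 -0.10932218  0.13998662] [-0.86018487 -0.04800219 -0.34532624]
wheel 6.6833 [0.61206993 0.0065174  0.1400692 ] [-1.12153806  0.24871403 -0.21058626]
```

View pics/m1.png

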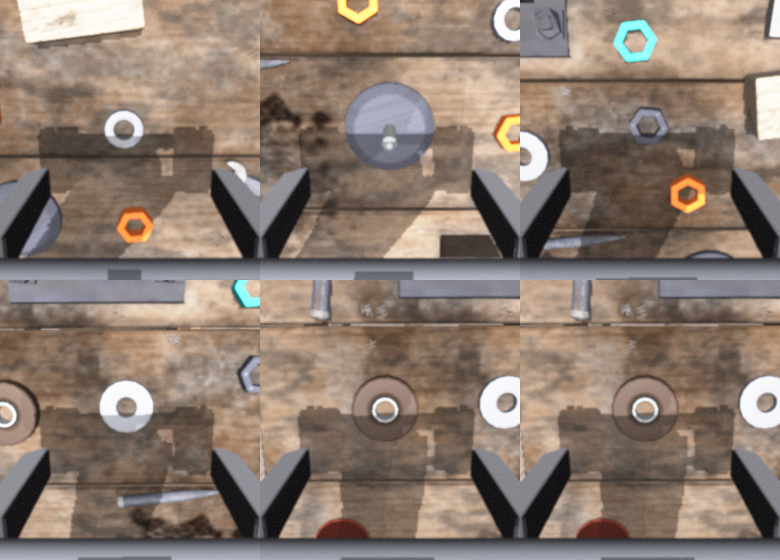

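The montage shows each part centred between the fingers. In full-image pixels they are front flange (314,189), pin tip about (319,207) with foot (320,185), nut (318,185), back flange (316,187) and wheel bush (315,190). Next I'll measure them precisely with masks.

```bash
cat >> h.py <<'E'
def blob(img,uv,thr=8,rad=45):
    """steel (r-b small) contour nearest uv -> (outer hull contour, bore contour or None)"""
    i=cv2.GaussianBlur(img,(3,3),0).astype(int);m=((i[:,:,2]-i[:,:,0])<thr).astype(np.uint8)
    k=np.zeros_like(m);cv2.circle(k,tuple(map(int,uv)),rad,1,-1);m*=k
    cs,hi=cv2.findContours(m,cv2.RETR_CCOMP,cv2.CHAIN_APPROX_NONE)
    j=max((q for q in range(len(cs)) if hi[0][q][3]<0),key=lambda q:cv2.contourArea(cs[q]))
    hs=[cs[q] for q in range(len(cs)) if hi[0][q][3]==j]
    return cv2.convexHull(cs[j]),(max(hs,key=cv2.contourArea) if hs else None)
def circ(h):
    return (cv2.fitEllipse(h) if len(h)>5 else cv2.minAreaRect(h))
E
python3 - <<'E'
from h import *
import pickle
np.set_printoptions(precision=4,suppress=True)
D=pickle.load(open("tour.pkl","rb"))
for n,uv,z,r,t in [("front",(314,189),.012,32,8),("front",(314,189),.012,32,14),("back",(316,187),.01,40,8),("back",(316,187),.01,40,14),("wheel",(315,190),.016,17,8),("wheel",(315,190),.016,17,14),("nut",(318,185),.014,30,3),("nut",(318,185),.014,30,8),("pin",(320,185),.0,60,0),("pin",(320,185),.0,60,6)]:
    c,p=D[n];o,b=blob(c["img"],uv,t,r)
    e=circ(o);a=onplane(c,e[0],z,p);P=np.array([onplane(c,q[0],z,p) for q in o])
    print(n,t,"px",e,"pos",a[:2],"extent",np.ptp(P,0)[:2],"mid",(P.max(0)+P.min(0))[:2]/2,"| bore",None if b is None else (circ(b)[:2],onplane(c,circ(b)[0],z,p)[:2]))
c,p=D["pin"]
g=cv2.resize(c["img"][150:230,280:360],None,fx=4,fy=4,interpolation=cv2.INTER_CUBIC)
n=D["nut"][0]["img"]
cv2.imwrite("pics/pz.png",np.hstack([g,cv2.resize(n[145:225,278:358],None,fx=4,fy=4,interpolation=cv2.INTER_CUBIC)]))
E
```

```text
front 8 px ((313.4959716796875, 188.78878784179688), (39.315128326416016, 39.4235725402832), 39.186458587646484) pos [ 0.5613 -0.4076] extent [0.0388 0.0378] mid [ 0.5613 -0.4075] | bore (((313.52056884765625, 188.20596313476562), (17.65218162536621, 19.634441375732422)), array([ 0.5619, -0.4076]))
front 14 px ((313.4952697753906, 189.09495544433594), (40.44497299194336, 40.542884826660156), 53.788490295410156) pos [ 0.561  -0.4076] extent [0.0398 0.0379] mid [ 0.5608 -0.4076] | bore (((313.5735778808594, 187.98695373535156), (16.28810691833496, 19.475996017456055)), array([ 0.5621, -0.4077]))
back 8 px ((315.90191650390625, 186.16647338867188), (52.89181900024414, 54.19121551513672), 94.9380874633789) pos [ 0.6169 -0.1039] extent [0.0516 0.0512] mid [ 0.6166 -0.1036] | bore (((315.986572265625, 186.13375854492188), (18.952913284301758, 20.510704040527344)), array([ 0.617, -0.104]))
back 14 px ((315.77960205078125, 186.34120178222656), (53.884559631347656, 55.418331146240234), 91.7308120727539) pos [ 0.6168 -0.1038] extent [0.0526 0.0524] mid [ 0.616 -0.104] | bore (((315.98596191406
[... 947 characters left out ...]
4)), array([ 0.6485, -0.2294]))
nut 8 px ((317.93896484375, 185.81048583984375), (38.862430572509766, 39.41508483886719), 79.07703399658203) pos [ 0.6481 -0.2294] extent [0.0363 0.0381] mid [ 0.6481 -0.2295] | bore (((317.9869079589844, 185.18618774414062), (18.94806671142578, 20.123069763183594)), array([ 0.6487, -0.2294]))
pin 0 px ((318.924072265625, 185.67984008789062), (85.93428039550781, 87.8546371459961), 95.83723449707031) pos [ 0.4606 -0.2965] extent [0.087  0.0877] mid [ 0.4593 -0.2966] | bore None
pin 6 px ((318.9543762207031, 185.7757568359375), (86.78459930419922, 88.57894897460938), 92.2532958984375) pos [ 0.4605 -0.2965] extent [0.0881 0.0879] mid [ 0.4587 -0.2966] | bore None
```

View pics/pz.png

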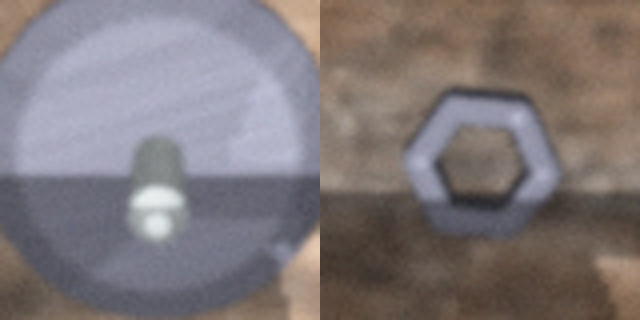

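The zoom shows the pin tip at about (319.2,206.2) full-frame. The nut's flats are nearly parallel to the image x axis, so the gripper must turn about 30° for it. All measured sizes match the stated ones. Next is picking the back flange.

```bash
cat >> h.py <<'E'
def to(p,yaw=0,v=.2,fix=True,uf=None):
    """line to p, then take out the residual tracking error"""
    p=np.array(p,float);r=move_linear(p,down(yaw),velocity=v,until_force=uf)
    if fix and not r:
        pause(.15);e=p-get_state()["tcp_pos"]
        move_linear(p+e,down(yaw),velocity=.05);pause(.1)
    return r
def pick(x,y,zt,yaw,op,name,N=30):
    move_gripper(op)
    to([x,y,.10],yaw); print("over",get_state()["tcp_pos"],get_state()["clock"])
    r=to([x,y,zt],yaw,v=.12,fix=False,uf=15);s=get_state()
    print("down",r,s["tcp_pos"],s["ft_force"])
    move_gripper(0,N);s=get_state();print("grip",s["gripper_width"],s["grasp_force"])
    to([x,y,.14],yaw,v=.15,fix=False);pause(.1)
    s=get_state();print("held",s["gripper_width"],s["grasp_force"],s["clock"])
    return wrist(name)
E
python3 - <<'E'
from h import *
import pickle
np.set_printoptions(precision=4,suppress=True)
c,p=pickle.load(open("tour.pkl","rb"))["pin"]
print("pin",onplane(c,(319.2,206.2),.067,p))
c,p=pick(.617,-.104,.004,0,.075,"g_back")
pickle.dump((c,p),open("gb.pkl","wb"))
E
```

```text
pin [ 0.4601 -0.2968  0.067 ]
over [ 0.6165 -0.1061  0.0996] 8.45
down False [ 0.6176 -0.1042  0.0046] [-0.0483  0.5867 -0.0833]
grip 0.05086023078762312 30.00101132201962
held 0.0505337209187488 29.99907536082901 11.0833
```

View pics/g_back.png

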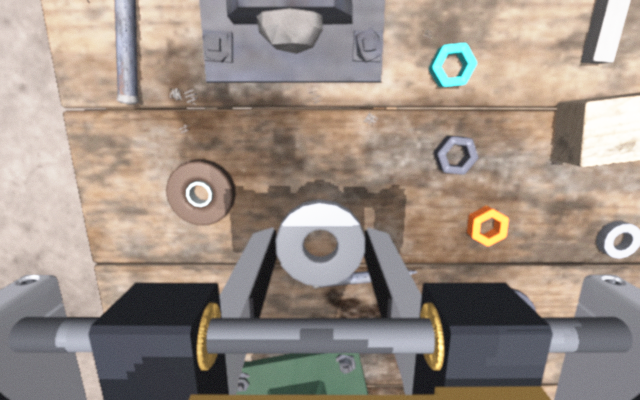

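The back flange is held level between the fingers, with its bore at about (321,244). I'll measure the bore offset in the tool frame, then go above the pin.

```bash
cat >> h.py <<'E'
def bore(c,p,uv,ztop,thr=14,rad=60):
    """centre offset from TCP (world axes) from outer hull and bore, top face ztop above TCP"""
    o,b=blob(c["img"],uv,thr,rad);out=[]
    for k in (o,b):
        if k is None: continue
        e=circ(k);q=onplane(c,e[0],p[0][2]+ztop,p);out.append((np.round(e[0],1),np.round(e[1],1),np.round((q-p[0])[:2],4)))
    return out
E
python3 - <<'E'
from h import *
import pickle
np.set_printoptions(precision=4,suppress=True)
c,p=pickle.load(open("gb.pkl","rb"))
for t in (0,8,14): print(bore(c,p,(321,244),.0054,t,44))
# approach over the stand
to([.56,-.29,.14],v=.25,fix=False)
to([.4605,-.2967,.14])
for k in range(4): print(get_state()["tcp_pos"],get_state()["clock"]);pause(.05)
c,p=wrist("over_pin");pickle.dump((c,p),open("op.pkl","wb"));cv2.imwrite("pics/op.png",cv2.resize(c["img"][140:300,240:400],None,fx=3,fy=3))
E
```

```text
[(array([321. , 243.6]), array([86. , 88.3]), array([0.0004, 0.001 ])), (array([319.9, 243.3]), array([29.2, 35.4]), array([0.0006, 0.0016]))]
[(array([321. , 243.7]), array([87.1, 87.9]), array([0.0003, 0.001 ])), (array([320. , 243.2]), array([27.8, 33.9]), array([0.0006, 0.0016]))]
[(array([321. , 243.9]), array([87.5, 87.8]), array([0.0002, 0.0011])), (array([320.1, 243.3]), array([26.7, 33. ]), array([0.0006, 0.0016]))]
[ 0.4585 -0.2974  0.1399] 13.2083
[ 0.4585 -0.2974  0.1399] 13.2583
[ 0.4585 -0.2974  0.1399] 13.3083
[ 0.4585 -0.2974  0.14  ] 13.3583
```

View pics/op.png

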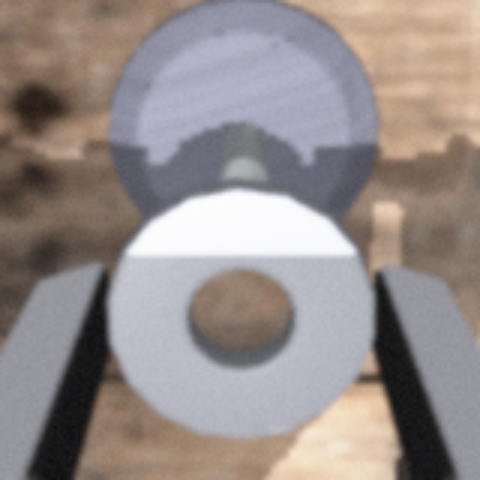

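The view shows the pin tip at about (321,193), beyond the held flange whose bore is at (320,246). Gripping centres the part, so the camera reads about 1.2 mm high in y. The target TCP over the pin is (0.460, -0.298). I'll lower there with closed-loop correction.

```bash
cat >> h.py <<'E'
def settle(p,yaw=0,tol=.0006,n=6):
    p=np.array(p,float);cmd=p.copy()
    move_linear(p,down(yaw),velocity=.15)
    for _ in range(n):
        pause(.1);e=p-get_state()["tcp_pos"]
        if abs(e).max()<tol: break
        cmd+=e*.9;move_linear(cmd,down(yaw),velocity=.05)
    return cmd-p
def place(x,y,zhi,zlo,yaw=0,op=.08,name=None,zup=.14):
    off=settle([x,y,zhi],yaw);print("above",get_state()["tcp_pos"],off)
    t=np.array([x,y,zlo])+off
    r=move_linear(t,down(yaw),velocity=.05,until_force=8);pause(.1);s=get_state()
    print("low",r,s["tcp_pos"],s["ft_force"],s["clock"]);return r,s
def letgo(op,zup=.14,yaw=0,name=None):
    move_gripper(op);pause(.1);s=get_state();q=np.array(s["tcp_pos"]);print("open",s["gripper_width"],s["ft_force"])
    q[2]=zup;move_linear(q,down(yaw),velocity=.15);pause(.15);return wrist(name)
E
python3 - <<'E'
from h import *
np.set_printoptions(precision=4,suppress=True)
place(.460,-.298,.080,.0175)
E
```

```text
above [ 0.4595 -0.2976  0.0794] [-0.0007  0.0005 -0.0009]
low True [ 0.459  -0.2973  0.0184] [ 0.3459 -0.4061  5.891 ] 15.6917
```

```bash
python3 - <<'E'
from h import *
import pickle
np.set_printoptions(precision=4,suppress=True)
c,p=letgo(.065,name="b_placed")
print(p[0],get_state()["clock"])
o,b=blob(c["img"],(318,185),14,60)
cv2.imwrite("pics/bp.png",cv2.resize(c["img"][130:250,260:380],None,fx=3,fy=3))
E
```

```text
open 0.06485660293804243 [ 0.6036 -0.3066 -0.0366]
[ 0.4575 -0.2963  0.139 ] 17.4083
```

View pics/bp.png

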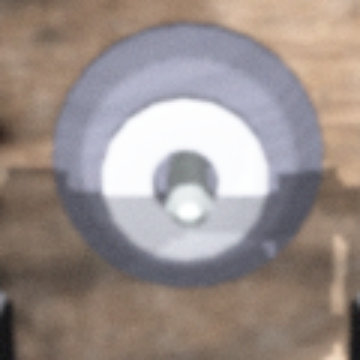

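The back flange lies flat on the foot around the pin, with the pin tip at about (322,199). Next is the wheel.

```bash
python3 - <<'E'
from h import *
import pickle
np.set_printoptions(precision=4,suppress=True)
c,p=wrist();print("pin",onplane(c,(322,199),.067,p)[:2])
to([.56,-.28,.14],v=.3,fix=False)
to([.612,.012,.14],v=.3,fix=False)
c,p=pick(.6118,.012,.006,0,.080,"g_wheel")
pickle.dump((c,p),open("gw.pkl","wb"))
for t in (0,8,14): print(bore(c,p,(320,237),.010,t,24))
to([.612,-.20,.14],v=.3,fix=False)
to([.56,-.28,.14],v=.3,fix=False)
print(get_state()["clock"],get_state()["gripper_width"])
E
```

```text
pin [ 0.462  -0.2962]
over [0.611  0.0121 0.0991] 20.4083
down False [0.6124 0.012  0.0066] [-0.3883  0.5152 -0.103 ]
grip 0.06001648059042123 30.000899014994502
held 0.06014134699866534 29.999544639140368 22.9333
[(array([320.2, 244.4]), array([32.8, 41.2]), array([0.0019, 0.0015])), (array([320.3, 244.1]), array([23. , 32.2]), array([0.0021, 0.0014]))]
[(array([320. , 243.8]), array([33.9, 42.4]), array([0.0023, 0.0016])), (array([320.4, 244. ]), array([21.6, 30. ]), array([0.0022, 0.0014]))]
[(array([320. , 243.4]), array([34.6, 43.6]), array([0.0026, 0.0016])), (array([320.6, 243.9]), array([20.3, 28.4]), array([0.0022, 0.0013]))]
24.3083 0.05973017753391586
```

View pics/g_wheel.png

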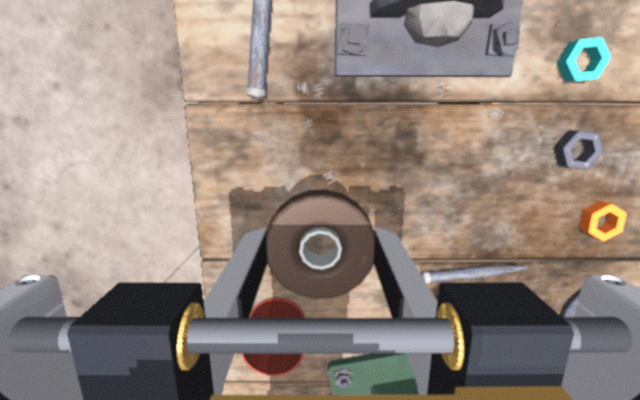

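The wheel is held level, with the bush at about (320,249). My circle mask clipped it, so I'll re-measure centred there.

```bash
python3 - <<'E'
from h import *
import pickle
np.set_printoptions(precision=4,suppress=True)
c,p=pickle.load(open("gw.pkl","rb"))
for t in (0,8): print(bore(c,p,(320,249),.010,t,27))
place(.460,-.298,.085,.0285)
E
```

```text
[(array([320. , 248.2]), array([40.9, 42.5]), array([-0.0003,  0.0016])), (array([320.3, 244.1]), array([23. , 32.2]), array([0.0021, 0.0014]))]
[(array([319.9, 248. ]), array([43. , 44.2]), array([-0.0002,  0.0016])), (array([320.4, 244. ]), array([21.6, 30. ]), array([0.0022, 0.0014]))]
above [ 0.4597 -0.2981  0.0849] [-0.0003 -0.0001 -0.0001]
low True [ 0.4593 -0.2978  0.0305] [0.0654 0.7962 5.3972] 27.1417
```

```bash
python3 - <<'E'
from h import *
import pickle
np.set_printoptions(precision=4,suppress=True)
c,p=letgo(.078,name="w_placed");print(p[0])
a=c["img"][120:260,250:390]
to([.5615,-.4088,.14],v=.3,fix=False)
c,p=pick(.5615,-.4088,.005,0,.060,"g_front")
for t in (0,8,14): print(bore(c,p,(320,245),.0065,t,38))
cv2.imwrite("pics/wf.png",cv2.resize(np.hstack([a,c["img"][170:310,250:390]]),None,fx=2.5,fy=2.5))
print(get_state()["clock"])
E
```

```text
open 0.07788230363045788 [-0.2828  0.1577  0.0692]
[ 0.4577 -0.2968  0.139 ]
over [ 0.5608 -0.4082  0.099 ] 30.8417
down False [ 0.5621 -0.4093  0.0057] [-0.6953 -0.4171 -0.0656]
grip 0.0371645393354606 30.00080614350736
held 0.0371096855029556 29.999594008550048 33.4333
[(array([320., 243.]), array([61.7, 76.5]), array([0.0013, 0.0016])), (array([319.8, 243.2]), array([27.7, 35.3]), array([0.0011, 0.0017]))]
[(array([320., 243.]), array([64. , 77.2]), array([0.0012, 0.0016])), (array([319.8, 243.1]), array([26.2, 33.8]), array([0.0012, 0.0017]))]
[(array([319.8, 242.3]), array([65.3, 77.3]), array([0.0017, 0.0017])), (array([319.6, 243.2]), array([25.1, 33.1]), array([0.0011, 0.0018]))]
33.4833
```

View pics/wf.png

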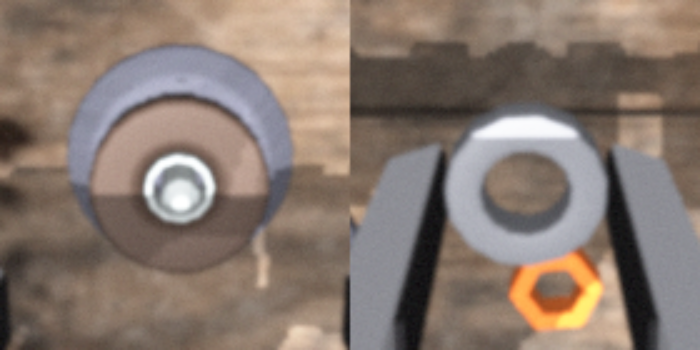

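The wheel lies flat with the pin centred in its bush. The front flange is held level with its bore near (320,247). Next I'll place it.

```bash
python3 - <<'E'
from h import *
np.set_printoptions(precision=4,suppress=True)
to([.54,-.36,.14],v=.3,fix=False)
r,s=place(.4605,-.298,.085,.0437)
if r and abs(s["tcp_pos"][2]-.0457)<.0015:
    c,p=letgo(.052,name="f_placed");print(p[0])
    a=c["img"][120:260,250:390]
    to([.648,-.2307,.14],v=.3,fix=False);pause(.1)
    c,p=wrist("nut2");cv2.imwrite("pics/fn.png",cv2.resize(np.hstack([a,c["img"][120:260,250:390]]),None,fx=2.5,fy=2.5))
    import pickle;pickle.dump((c,p),open("n.pkl","wb"))
    for t in (3,8):
        o,b=blob(c["img"],(320,186),t,32)
        P=np.array([onplane(c,q[0],.014,p) for q in o])[:,:2]
        # flat direction: bearing with least support width, modulo 60
        A=np.radians(np.arange(0,60,1.));w=[sum(np.ptp(P@[np.cos(x+k*np.pi/3),np.sin(x+k*np.pi/3)]) for k in range(3))/3 for x in A]
        B=np.array([onplane(c,q[0],.014,p) for q in b])[:,:2]
        wb=[sum(np.ptp(B@[np.cos(x+k*np.pi/3),np.sin(x+k*np.pi/3)]) for k in range(3))/3 for x in A]
        e=circ(o);print(t,e[0],onplane(c,e[0],.014,p)[:2],"flat normal deg",np.degrees(A[np.argmin(w)]),min(w),max(w),"bore",np.degrees(A[np.argmin(wb)]),min(wb))
print(get_state()["clock"])
E
```

```text
above [ 0.4603 -0.2978  0.0849] [-0.0002  0.0002 -0.0001]
low True [ 0.4597 -0.2973  0.0454] [0.0016 0.506  3.9929] 36.3667
open 0.05203124431669405 [ 0.0361 -0.3182 -0.3811]
[ 0.4585 -0.2966  0.1389]
3 (318.3008728027344, 185.29623413085938) [ 0.6482 -0.2294] flat normal deg 54.0 0.03485192884864911 0.037914747174792617 bore 53.0 0.01970842660407567
8 (318.536865234375, 185.5435791015625) [ 0.648  -0.2297] flat normal deg 55.0 0.0356784816059215 0.038865261560297855 bore 59.00000000000001 0.018897660306536862
38.8833
```

```bash
ls pics
```

```text
b_placed.png
bp.png
f_placed.png
fn.png
g_back.png
g_front.png
g_wheel.png
m1.png
nut2.png
op.png
over_pin.png
pz.png
scene0.png
t_back.png
t_front.png
t_nut.png
t_pin.png
t_wheel.png
top0.png
w0.png
w_placed.png
wf.png
```

View pics/fn.png

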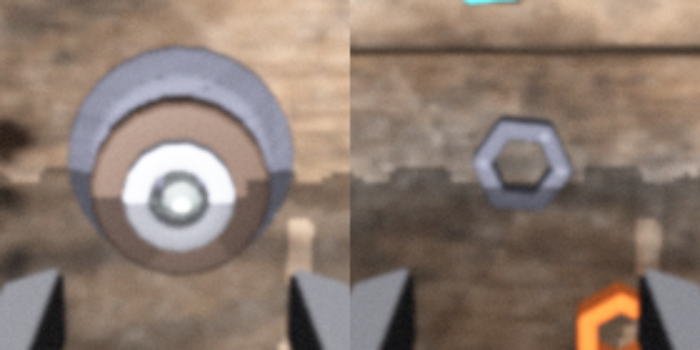

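The front flange lies flat with the pin centred. The nut's flat normals sit at about 55° (mod 60), so a tool yaw of 25° grips across the flats. Next I'll pick the nut.

```bash
python3 - <<'E'
from h import *
np.set_printoptions(precision=4,suppress=True)
Y=np.radians(25)
c,p=pick(.6484,-.2307,.007,Y,.056,"g_nut")
to([.56,-.28,.16],0,v=.2,fix=False);pause(.1);c,p=wrist("g_nut2")
for t in (3,8): print(bore(c,p,(320,246),.0065,t,40))
settle([.4605,-.298,.095]);c2,p2=wrist("over_nut");print(p2[0],get_state()["clock"],get_state()["gripper_width"])
cv2.imwrite("pics/nn.png",cv2.resize(np.hstack([c["img"][170:310,250:390],c2["img"][170:310,250:390]]),None,fx=2.5,fy=2.5))
E
```

```text
over [ 0.6479 -0.2305  0.0993] 40.275
down False [ 0.6491 -0.231   0.0077] [0.1268 0.5801 0.699 ]
grip 0.03373164445894445 29.95281010866165
held 0.03342208260289198 29.95662957429886 42.8083
[(array([320. , 247.6]), array([74.5, 80.5]), array([-0.0016,  0.0016])), (array([313. , 237.4]), array([11.9, 32.9]), array([0.0046, 0.0055]))]
[(array([320. , 247.2]), array([75.6, 80.3]), array([-0.0014,  0.0016])), (array([312.7, 237.5]), array([11.1, 32.5]), array([0.0046, 0.0058]))]
[ 0.4602 -0.2981  0.0949] 45.475 0.03362175954900886
```

View pics/nn.png

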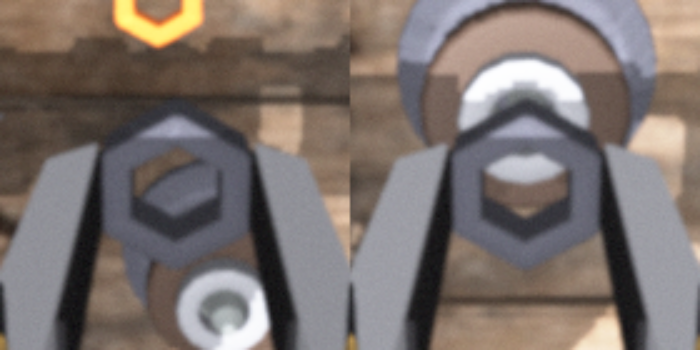

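The nut is gripped squarely across its flats (33.6 mm) with its bore at about (320,247), roughly 1 mm towards the robot. I'll place it.

```bash
python3 - <<'E'
from h import *
np.set_printoptions(precision=4,suppress=True)
r,s=place(.461,-.298,.083,.0575)
if r and abs(s["tcp_pos"][2]-.0597)<.0015:
    c,p=letgo(.052,name="n_placed",zup=.16);print(p[0])
    to([.50,-.40,.2],v=.25,fix=False)
    d=capture("scene")["img"]
    cv2.imwrite("pics/fin.png",np.hstack([cv2.resize(c["img"][100:260,240:400],(400,400)),cv2.resize(d[150:250,355:455],(400,400))]))
print(get_state()["clock"],get_state()["ft_force"])
E
```

```text
above [ 0.4609 -0.298   0.0831] [0. 0. 0.]
low True [ 0.4608 -0.2979  0.0591] [-0.4388  0.1839  4.7752] 46.4083
open 0.05174393864528095 [ 0.0663  0.5224 -0.4059]
[ 0.4598 -0.2971  0.1589]
48.7083 [ 0.1391  0.5754 -0.3007]
```

View pics/fin.png

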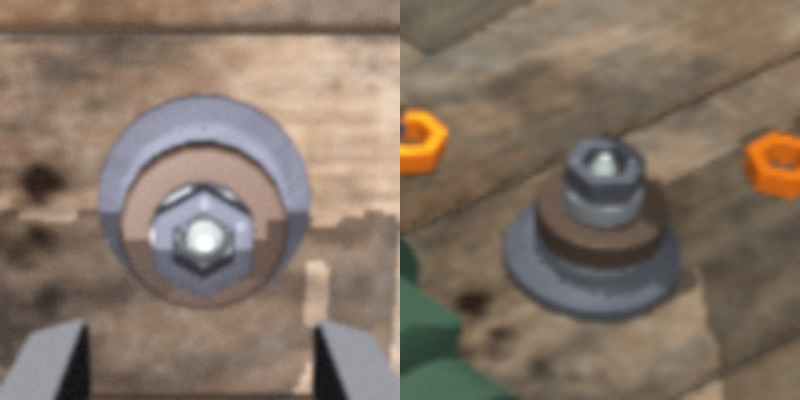

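The wrist view (left) shows the nut flat, with the pin tip through its bore. The scene view (right) shows the complete flat stack of back flange, wheel, front flange and nut, with the arm clear. I'm handing it in.

```bash
python3 -c "
from bench import *
print(job_done())"
```

```text
the job is handed in; nothing more can be done
None
```

The back flange, wheel, front flange and nut are stacked flat on the pin in that order and released, with the arm clear; I handed the job in at about 49 s on the robot clock, and no verdict was returned.

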